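# Hang up the sieve basket and ease the glass dish onto the microscope

## Task

Clear the microscope stage: take the sieve basket off it and hang it by its handle bar, level, on the hook of the drip stand. Then slide the glass dish along the stage, flat and without lifting it, until it sits against both rollers of the sprung stop, centred over the round window. The glass is thin: never load it with more than 12 N; leave the other things on the bench where they are.

Things in the scene. Friction and masses are not known exactly. Their poses are not given: they have to be found in the camera images.
- stage: Low black microscope stage, fixed: a flat plate 340 (its x) by 180 (its y) by 30 mm high, origin at the centre of its underside, flat top at z = 30 mm. A cream microscope body (130 mm high, black eyepieces up to 230 mm) stands on the bench at its +x end, from x = 170 mm on. Its +x leads from the dish's starting place, on the -x half, to the window and the stop.
- window (a point): Centre of the round glass window (40 mm across, in a thin bright ring) flush in the stage top, at stage x = 55 mm, y = 0, z = 30 mm; same axes as the stage. The dish's origin belongs here.
- stop: Sprung stop: two upright steel rollers, 12 mm diameter, tops 24 mm above the stage top, at x = 100.9, y = +-32.1 mm in the stage's frame. The dish pushed along stage +x nestles between both when centred over the window; pushed on, the stop yields along +x, 0.7 N per mm for 10 mm, then is hard. Origin and axes: those of the stage, shifted as the stop yields.
- dish: Round open glass dish with straight wall, outside diameter 100 mm, 30 mm high, wall and floor 4 mm, with a brownish shell (48 mm across, top 14 mm above the dish's underside) fixed in its middle; about 0.16 kg. Origin: centre of its underside, z up. Starts on the stage's -x half.
- basket: Round steel sieve basket, bowl 96 mm across the rim, 50 mm high, 0.24 kg. Rigid upright handle: two thin rods at y = +-50 mm rise to a flat grey grip bar along its y, 106 long, 12 thick (x), 32 mm tall (z = 130 to 162 mm). Between bar and rim an open gap 80 mm high, 93 mm wide. Origin: centre of its underside, z up. Starts upright on the stage over the window.
- bar_under (a point): Middle of the underside of the basket's grip bar (basket z = 130 mm).
- hook: Steel drip stand, fixed: base plate 190 by 130 by 8 mm, a post (12 mm diameter, 275 mm high) at x = +92 mm, y = 0. From it a round arm of 8 mm diameter runs level along the stand's -x, centre 190 mm high, to x = -45 mm, where its end turns up to x = -57 mm, top 222 mm high. Origin: on the bench straight below the middle of the seat.
- hook_seat (a point): Middle of the hook's level seat, on top of the arm, 194 mm above the bench; same axes as the stand. The underside of the basket's bar rests here, the bar across the arm (along the stand's y).
- beaker: Bystander: clear plastic beaker, 90 mm across, 115 mm high. Origin: centre of its underside.
- bottle: Bystander: amber bottle, 64 mm across, 150 mm high. Origin: centre of its underside.
- jar: Bystander: glass jar, 68 mm across, 75 mm high. Origin: centre of its underside.
- slidebox: Bystander: grey slide box, 90 by 130 by 35 mm. Origin: centre of its underside.
- spatula: Bystander: spatula, 180 mm long, lying on the bench. Its own x is its length.

How it is judged:
On the way, in this order (a step that is already met when the one before it is completed fails the run):
1. the basket hangs level and still from the hook by its bar, let go (distance between bar_under and hook_seat below 0.04 m and angle between basket's own z axis and vertical below 0.35 rad and contact force between basket and hook above 0.5 N and linear speed of basket below 0.05 m/s and contact force between the fingers and basket below 0.1 N), for 0.3 s.
2. the dish sits flat against the stop, over the window (horizontal distance between dish and window below 0.006 m and z of dish in the frame of window below 0.004 m and angle between dish's own z axis and vertical below 0.06 rad and linear speed of dish below 0.02 m/s), for 0.2 s.
At the end, for the whole second after the job is handed in: The basket hangs from the hook by its bar (middle of the bar's underside within 40 mm of the middle of the seat, tilted less than 0.35 rad, at rest) and the dish lies flat on the stage, its centre within 6 mm of the window's centre, at rest (all of step 2 and distance between bar_under and hook_seat below 0.04 m and angle between basket's own z axis and vertical below 0.35 rad and contact force between basket and hook above 0.5 N and linear speed of basket below 0.05 m/s); the robot touches nothing.
It fails at once if the glass dish is loaded with more than 12 N by the robot, the stop or the basket (contact force between any of the fingers, the arm, stop, basket and dish above 12 N).
It fails at once if the dish is lifted more than 10 mm or tipped more than 0.2 rad (z of dish in the frame of window above 0.01 m or angle between dish's own z axis and vertical above 0.2 rad).
It fails at once if a bystander is moved more than 30 mm (distance of any of beaker, bottle, jar, slidebox, spatula from where it was at the start of the episode above 0.03 m).
It also fails if it takes over 67 s, if anything falls off the work surface, if the arm or the gripper's body presses on something with over 40 N, if the wrist force passes 120 N, or if a joint passes its speed limit or range.

## Robot

A 7-joint arm with a two-finger parallel gripper is mounted at the origin on the work surface. World frame = base frame: x ahead of the robot, y to its left, z up, the work surface at z = 0. Lengths are in m, angles in rad, forces in N, time in s.
With the tool pointing down it reaches from about 0.375 to 0.925 m from the base axis. Payload 3.1 kg.
Tool frame: the origin (TCP) lies midway between the tips of the shut fingers; the grasp point (between the pads) lies 19 mm behind it; z points along the fingers, y is the line along which they close (so a half turn about z gives the same grasp; the last joint's range is limited). The gripper opens to 85 mm and grips with 20 to 120 N. Pads are 22 mm wide; open, the fingers measure 114 mm over their backs; the gripper's body (76 mm by 85 mm) begins 54 mm behind the grasp point. The pads swing forward as they close: fully open they stand 13 mm farther back than shut.
Start: joints at [-1.211, 0.383, 0.044, 1.598, -0.018, 1.161, -0.05], TCP at [0.287, 0.583, 0.231] pointing down, gripper open.
Joint ranges: [-2.61, 2.61], [-0.41, 2.15], [-1.48, 1.57], [0, 2.5], [-1.57, 4.71], [0.05, 1.97], [-2.85, 2.85]. Speed limits (rad/s): [2.79, 2.79, 3.14, 3.14, 3.14, 3.14, 3.14].

## Interface

Orientations are given as a unit quaternion [w, x, y, z].
In Python, from station import sensors, imaging, r, look_for, pinpoint gives the robot as it stands.
- The arm moves only by the tool step_arm, never from a script. Its argument "increments" is text: rows parted by semicolons, each of 7 numbers parted by spaces: the turn, a rotation vector about the tool's x, y, z in degrees, then the shift along the tool's x, y, z in m, then the gripper command: -1 is fully open, 1 is shut, values between are in proportion. In form: rx ry rz dx dy dz fingers; .... A call has 1 to 10 rows; each row is the pose to reach, as a shift and turn from the pose commanded when the call began, along the tool's axes at that moment; what a row does not reach only later rows make up. A row lasts 1/12 s, in which the tool goes at most 41.7 mm and 7.16 degrees, less where a joint would pass 70% of its speed; a pose out of reach is approached as far as the arm can. A call with a gripper value outside its range is refused whole. The fingers move at their own pace and stop on an object; the grip force is fixed at half the most. Time passes only in rows, so rows that repeat a pose let the fingers close. It gives the time, the measured TCP pose, the force, the opening and the grip force at its end, in the units of the state.
- sensors.state(): the state, without advancing time (a new reading comes with each control period).
- imaging.capture(name): name is "side" or "top"; returns the picture (400x640x3 uint8, red, green, blue); there is no depth.
- imaging.camera_info(name): a dict with "fx", "fy", "cx", "cy" (pixels), "cam_to_world" (4x4, takes a point from camera to world coordinates). Camera axes: x right, y down, z forward; pixel columns grow to the right and rows downward; lengths in m; the calibration is good to about 2 mm. A picture is of the moment at which its call begins. camera_info takes no time and is no camera call.
- r.sign_off(): hands the job in; it is judged then, once.
Trained networks look in the newest picture that a camera, given by its name, has taken for a name from the list of things; names that differ only in an ending like _2 or _b are one class to them, and where a whole thing is asked for, a point or a joint stands for the part that bears it (a point fixed in the world has none). Each returns a list of dicts, best first, with "confidence" (0 to 1); they miss things now and then, are a little off and sometimes report something else, mostly with a low value. They report only what shows in the picture. A call takes as long as a camera call.
- look_for(camera, thing): "position" ([x, y, z] in m, in world coordinates, good to about 4 mm: the middle of the surface that is visible of it).
- pinpoint(camera, thing): "position" ([x, y, z] in m, in world coordinates, good to about 4 mm: a listed point, or the origin of a listed thing).
The state is a dict: "time_s": time; "q": joint angles; "qd": joint speeds; "joint_torque": joint torques, N m; "position": TCP position; "ee_rot": TCP orientation; "wrist_force": force on the tool from outside, world axes, zero at the start; "moment": the same for the moment, N m; "grip_width": finger opening in m; "gripper_force": force on a finger pad.
Only numpy, scipy, OpenCV 4.12 (cv2) and the standard library are available. Lean on these libraries where they do the work, as an engineer would, in place of code of your own. Each camera call takes 0.05 s, during which the arm holds its last target. There are 200 camera calls.

## Working session

There is one attempt and no reset: what is moved stays moved. The work goes in short steps, Python scripts to look and compute and a tool call to move; the robot and the scene stay as the last step left them, time stands still between calls to the robot, and variables do not carry over. Pictures are saved under pics/ and viewed, at most 10 in all, crops included, and the job is handed in when it is done.

Besides the shell and the picture viewer there is one more tool, called after "Call:" as a command line: name --argument value ..., lists and objects as JSON in quotes. step_arm: Moves the arm, as the interface text tells. Its arguments: {"type":"object","properties":{"increments":{"type":"string"}},"required":["increments"]}

```bash
mkdir -p pics; ls; python3 - <<'E'
from station import sensors, imaging, r, look_for, pinpoint
import cv2, numpy as np
s=sensors.state(); print({k:np.round(v,3).tolist() for k,v in s.items()})
for c in ("side","top"):
    cv2.imwrite(f"pics/{c}0.png",imaging.capture(c)[:,:,::-1])
    i=imaging.camera_info(c); print(c,i["fx"],i["cx"],i["cy"],np.round(i["cam_to_world"],3).tolist())
    for t in ["stage","window","stop","dish","basket","bar_under","hook","hook_seat","beaker","bottle","jar","slidebox","spatula"]:
        print(c,t,[(np.round(d["position"],4).tolist(),round(d["confidence"],2)) for d in pinpoint(c,t)[:2]])
E
```

```text
pics
{'time_s': 0.0, 'q': [-1.211, 0.384, 0.044, 1.6, -0.018, 1.161, -0.05], 'qd': [-0.002, -0.001, 0.002, 0.001, -0.0, -0.001, 0.001], 'joint_torque': [0.0, -43.346, 1.024, -24.951, 0.01, 0.011, 0.0], 'position': [0.287, 0.582, 0.23], 'ee_rot': [-0.0, 0.227, 0.974, -0.001], 'wrist_force': [0.042, -0.258, -0.158], 'moment': [-0.067, 0.006, -0.002], 'gripper_force': 0.0, 'grip_width': 0.086}
side 468.32500319327596 320.1461912100276 207.98270406293366 [[0.959, -0.203, 0.197, 0.246], [-0.283, -0.716, 0.638, -0.932], [0.011, -0.667, -0.745, 1.308], [0.0, 0.0, 0.0, 1.0]]
side stage [([0.5769, 0.1378, 0.0033], 0.82), ([0.3595, 0.3709, -0.0001], 0.36)]
side window [([0.625, 0.1665, 0.0305], 0.69), ([0.5803, -0.3536, 0.1937], 0.49)]
side stop [([0.5799, -0.3541, 0.0045], 0.73)]
side dish [([0.4794, 0.0902, 0.0318], 0.94), ([0.6245, 0.1641, 0.0306], 0.4)]
side basket [([0.6011, 0.1642, 0.0315], 0.86), ([0.6065, 0.5161, 0.0034], 0.47)]
side bar_under [([0.6033, 0.1605, 0.1601], 0.97)]
side hook [([0.5784, -0.3562, 0.0028], 0.97), ([0.4805, 0.0924, 0.0311], 0.56)]
side hook_seat [([0.5798, -0.
[... 437 characters left out ...]
1, 0.024], [-0.002, -0.067, -0.998, 1.459], [0.0, 0.0, 0.0, 1.0]]
top stage [([0.5772, 0.1364, -0.0039], 0.88)]
top window [([0.625, 0.1609, 0.0316], 0.83), ([0.3281, -0.399, 0.0013], 0.75)]
top stop [([0.5779, -0.3592, 0.1975], 0.51)]
top dish [([0.4788, 0.0851, 0.0258], 0.6)]
top basket [([0.6005, 0.1626, 0.032], 0.97)]
top bar_under [([0.6047, 0.1618, 0.1612], 0.76)]
top hook [([0.6244, 0.1609, 0.0295], 0.6)]
top hook_seat [([0.5801, -0.3592, 0.1991], 0.64)]
top beaker [([0.3606, 0.3712, -0.0001], 0.6)]
top bottle [([0.802, -0.1518, 0.0016], 0.56)]
top jar [([0.7117, -0.1292, -0.0014], 0.64)]
top slidebox [([0.3308, -0.4004, 0.0019], 0.74), ([0.6272, 0.1615, 0.0288], 0.62)]
top spatula []
```

View pics/side0.png

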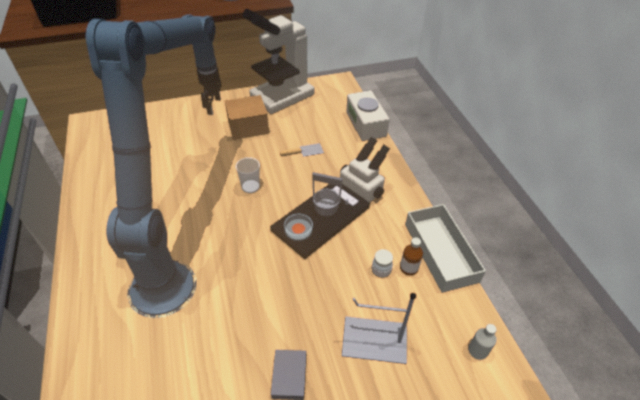

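View pics/top0.png

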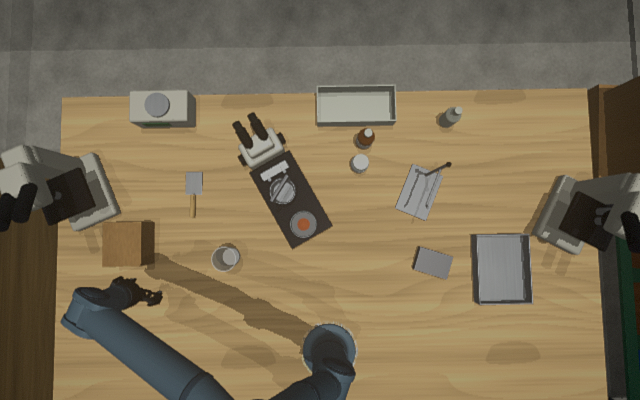

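The side view shows the stage at about (320,215), with the dish at (298,228) and the basket at (326,200). The stand is at (380,335) with its hook tip at (355,302). The top view agrees. Next I need enlarged crops to get the yaws.

```bash
cat > h.py <<'E'
import numpy as np, cv2
from station import sensors, imaging, r, look_for, pinpoint
def px(c,P):
    i=imaging.camera_info(c); T=np.linalg.inv(np.array(i["cam_to_world"]))
    p=(T[:3,:3]@np.atleast_2d(P).T).T+T[:3,3]
    return np.c_[i["fx"]*p[:,0]/p[:,2]+i["cx"], i["fy"]*p[:,1]/p[:,2]+i["cy"]]
def unpx(c,uv,z):
    i=imaging.camera_info(c); T=np.array(i["cam_to_world"])
    d=T[:3,:3]@np.array([(uv[0]-i["cx"])/i["fx"],(uv[1]-i["cy"])/i["fy"],1])
    return T[:3,3]+d*(z-T[2,3])/d[2]
def loc(o,yaw,P):
    c,s=np.cos(yaw),np.sin(yaw); P=np.atleast_2d(P).astype(float)/1000
    return np.c_[o[0]+c*P[:,0]-s*P[:,1], o[1]+s*P[:,0]+c*P[:,1], o[2]+P[:,2]]
def crop(im,x0,y0,w,h,k,segs,c):
    g=cv2.resize(im[y0:y0+h,x0:x0+w,::-1],None,fx=k,fy=k,interpolation=cv2.INTER_CUBIC)
    for P,col in segs:
        q=((px(c,P)-[x0,y0]+.5)*k).astype(int); cv2.polylines(g,[q.reshape(-1,1,2)],False,col,1)
    return g
E
python3 - <<'E'
from h import *
top=imaging.capture("top"); side=imaging.capture("side")
# stage: dark region on top
m=(top.max(2)<70).astype(np.uint8); m[:, :240]=0; m[:150]=0; m[255:]=0; m[:,345:]=0
m=cv2.morphologyEx(m,cv2.MORPH_CLOSE,np.ones((3,3),np.uint8))
n,l,st,ce=cv2.connectedComponentsWithStats(m); k=1+st[1:,4].argmax()
cs,_=cv2.findContours((l==k).astype(np.uint8),0,1); b=cv2.boxPoints(cv2.minAreaRect(max(cs,key=cv2.contourArea)))
B=np.array([unpx("top",p,.03) for p in b]); print("stage corners",B.round(3).tolist(),"c",B.mean(0).round(4))
E1=B[1]-B[0];E2=B[2]-B[1]; print(np.linalg.norm(E1),np.linalg.norm(E2)); L=E1 if np.linalg.norm(E1)>np.linalg.norm(E2) else E2
sy=np.arctan(L[1]/L[0]); print("yaw",np.degrees(sy))
h0=np.array([.580,-.357,0]); G=(0,255,0);R=(0,0,255)
so=[.577,.137,0]
def S(hy): return [(loc(h0,hy,[[-95,-65,8],[95,-65,8],[95,65,8],[-95,65,8],[-95,-65,8]]),G),(loc(h0,hy,[[92,0,0],[92,0,275]]),R),(loc(h0,hy,[[92,0,190],[-45,0,190],[-57,0,222]]),R)]
T=[(loc(so,np.radians(30),[[-170,-90,30],[170,-90,30],[170,90,30],[-170,90,30],[-170,-90,30]]),G)]
hy=np.radians(-25)
a=crop(top,240,140,100,110,5,T,"top"); b2=crop(top,385,150,80,75,5,S(hy),"top"); s2=crop(side,330,280,95,90,4,S(hy),"side"); s1=crop(side,265,165,110,95,4,[],"side")
C=np.zeros((600,800,3),np.uint8)
C[:550,:500]=a;cv2.imwrite("pics/a.png",C[:550,:500])
C[:]=0;C[:375,:400]=b2; C[:360,410:790]=s2; cv2.imwrite("pics/b.png",C[:380])
cv2.imwrite("pics/c.png",s1)
E
```

```text
stage corners [[0.684, 0.298, 0.03], [0.77, 0.142, 0.03], [0.472, -0.02, 0.03], [0.388, 0.134, 0.03]] c [0.5787 0.1385 0.03  ]
0.17773557199964268 0.33925748901285685
yaw 28.44857791648551
```

View pics/a.png

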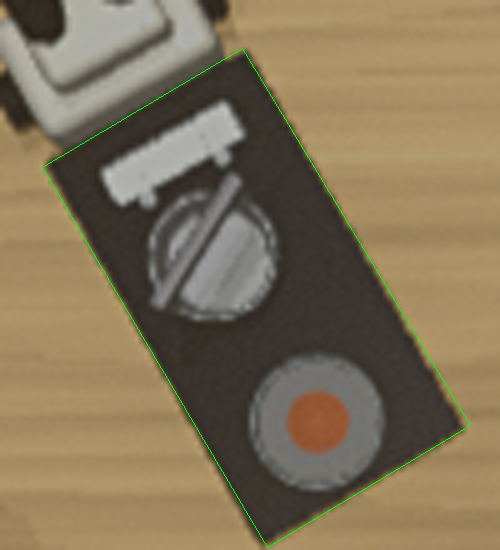

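View pics/b.png

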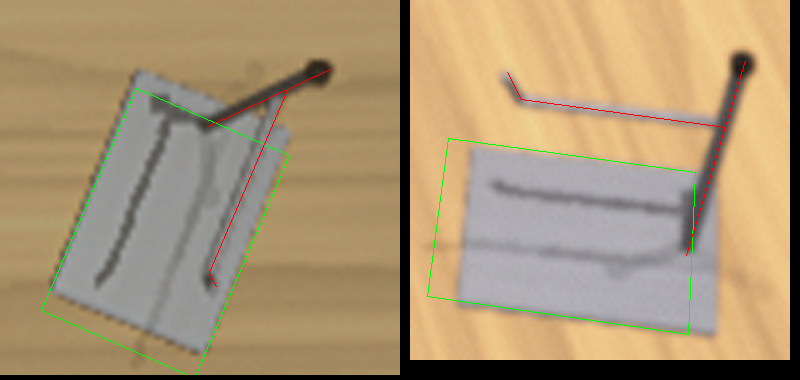

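The stage overlay at (0.577, 0.137), yaw 30°, fits. The bar runs from crop (155,303) to (237,178), and the stand's yaw is nearer -22° than -25°. Now I'll work out the first move.

```bash
cat >> h.py <<'E'
from scipy.spatial.transform import Rotation as Ro
def go(p,yawy=None):
    s=sensors.state(); q=np.array(s["ee_rot"]); R=Ro.from_quat(q[[1,2,3,0]])
    d=R.inv().apply(np.array(p)-s["position"]); y=R.apply([0,1,0]); rv=np.zeros(3)
    if yawy is not None:
        a=np.radians(yawy); Y=np.array([np.cos(a),np.sin(a),0]); Z=np.array([0,0,-1.]); X=np.cross(Y,Z)
        rv=(R.inv()*Ro.from_matrix(np.c_[X,Y,Z])).as_rotvec(degrees=True)
    print("to",p,"->",rv.round(2),d.round(4),"| pos",np.round(s["position"],4),"yawy",np.degrees(np.arctan2(y[1],y[0])).round(2),"t",s["time_s"])
E
python3 - <<'E'
from h import *
a=unpx("top",(240+155/5-.5,140+303/5-.5),.192);b=unpx("top",(240+237/5-.5,140+178/5-.5),.192)
print(a,b,(a+b)/2,np.linalg.norm(a-b),np.degrees(np.arctan2(*(b-a)[1::-1])))
for y in (-20,-22,-24):
    print(y,px("top",loc([.58,-.358,0],np.radians(y),[[92,0,190],[-50,0,190],[92,0,275],[92,0,8]])).round(1).tolist(),px("side",loc([.58,-.358,0],np.radians(y),[[92,0,190],[-50,0,190],[92,0,275],[92,0,8]])).round(1).tolist())
go([.604,.161,.26],57); go([.604,.161,.166],57)
E
```

```text
[0.56219763 0.19263563 0.192     ] [0.64684334 0.13572545 0.192     ] [0.60452048 0.16418054 0.192     ] 0.10199835465014506 -33.91427702031302
-20 [[440.1, 166.7], [427.4, 205.8], [448.6, 162.6], [425.2, 173.8]] [[408.4, 309.1], [355.6, 305.8], [413.4, 292.2], [399.1, 340.0]]
-22 [[440.9, 167.0], [426.9, 205.6], [449.5, 162.9], [426.0, 174.1]] [[408.4, 310.1], [355.6, 305.3], [413.5, 293.3], [399.1, 341.0]]
-24 [[441.8, 167.3], [426.4, 205.4], [450.5, 163.3], [426.7, 174.4]] [[408.4, 311.2], [355.7, 304.7], [413.5, 294.4], [399.1, 342.0]]
to [0.604, 0.161, 0.26] -> [-0.   -0.    6.77] [-0.4707 -0.2387 -0.0287] | pos [0.2873 0.5831 0.2313] yawy 63.77 t 1.5
to [0.604, 0.161, 0.166] -> [-0.   -0.    6.77] [-0.4707 -0.2387  0.0653] | pos [0.2873 0.5831 0.2313] yawy 63.77 t 1.5
```

Call:
step_arm --increments "0 0 7.5 -0.47 -0.24 -0.03 -1;0 0 7.5 -0.47 -0.24 -0.03 -1;0 0 7.5 -0.47 -0.24 -0.03 -1;0 0 7.5 -0.47 -0.24 -0.03 -1;0 0 7.5 -0.47 -0.24 -0.03 -1;0 0 7.5 -0.47 -0.24 -0.03 -1;0 0 7.5 -0.47 -0.24 -0.03 -1;0 0 7.5 -0.47 -0.24 -0.03 -1;0 0 7.5 -0.47 -0.24 -0.03 -1;0 0 7.5 -0.47 -0.24 -0.03 -1"

```text
time_s: 2.33
position: [0.5369, 0.2479, 0.2554]
ee_rot: [0.0, 0.29, 0.957, 0.0]
wrist_force: [1.6, 0.9, -0.0]
grip_width: 0.0854
gripper_force: 0.0
```

```bash
python3 -c "
from h import *
go([.604,.162,.26],56)"
```

```text
to [0.604, 0.162, 0.26] -> [0.05 0.01 0.29] [-0.1035 -0.0343 -0.0046] | pos [0.5369 0.2479 0.2554] yawy 56.29 t 2.3333
```

Call:
step_arm --increments "0 0 0 -0.1 -0.034 -0.005 -1;0 0 0 -0.1 -0.034 -0.005 -1;0 0 0 -0.1 -0.034 -0.005 -1;0 0 0 -0.1 -0.034 -0.005 -1;0 0 0 -0.1 -0.034 -0.005 -1;0 0 0 -0.1 -0.034 -0.005 -1"

```text
time_s: 2.83
position: [0.5996, 0.1672, 0.2597]
ee_rot: [-0.001, 0.29, 0.957, 0.0]
wrist_force: [-0.4, 0.8, -0.4]
grip_width: 0.0853
gripper_force: 0.0
```

```bash
python3 -c "
from h import *
go([.604,.162,.166],56)
for c in ('side','top'):
    imaging.capture(c)
    for t in ('bar_under','basket'): print(c,t,[(np.round(d['position'],4).tolist(),round(d['confidence'],2)) for d in pinpoint(c,t)[:2]])
"
```

```text
to [0.604, 0.162, 0.166] -> [ 0.02 -0.09  0.34] [-0.0067 -0.002   0.0936] | pos [0.5996 0.1672 0.2597] yawy 56.34 t 2.8333
side bar_under [([0.7989, -0.1523, -0.0006], 0.68), ([0.6077, 0.1581, 0.1582], 0.62)]
side basket [([0.6032, 0.1616, 0.0296], 0.66), ([0.4806, 0.0899, 0.0344], 0.28)]
top bar_under [([0.7102, -0.1294, -0.0016], 0.69), ([0.5807, -0.3545, -0.0014], 0.67)]
top basket [([0.6029, 0.1619, 0.0315], 0.5)]
```

Call:
step_arm --increments "0 0 0 -0.006 -0.002 0.03 -1;0 0 0 -0.006 -0.002 0.06 -1;0 0 0 -0.006 -0.002 0.08 -1;0 0 0 -0.006 -0.002 0.093 -1;0 0 0 -0.006 -0.002 0.093 -1;0 0 0 -0.006 -0.002 0.093 1;0 0 0 -0.006 -0.002 0.093 1;0 0 0 -0.006 -0.002 0.093 1;0 0 0 -0.006 -0.002 0.093 1;0 0 0 -0.006 -0.002 0.093 1"

```text
time_s: 3.97
position: [0.6051, 0.1611, 0.1684]
ee_rot: [0.001, 0.29, 0.957, 0.001]
wrist_force: [0.2, -0.2, 0.4]
grip_width: 0.0256
gripper_force: 0.0
```

Call:
step_arm --increments "0 0 0 0 0 0 1;0 0 0 0 0 0 1;0 0 0 0 0 0 1;0 0 0 0 0 0 1;0 0 0 0 0 0 1;0 0 0 0 0 0 1"

```text
time_s: 4.47
position: [0.6049, 0.1613, 0.1677]
ee_rot: [0.001, 0.29, 0.957, 0.001]
wrist_force: [0.9, 1.9, 4.1]
grip_width: 0.0107
gripper_force: 63.2
```

```bash
python3 -c "
from h import *
go([.604,.162,.27],56)
go([.45,-.305,.27],-22)
a=imaging.capture('top');b=imaging.capture('side')
C=np.hstack([cv2.resize(a[150:250,240:340,::-1],(400,400)),cv2.resize(b[140:240,280:380,::-1],(400,400))]);cv2.imwrite('pics/d.png',C)"
```

```text
to [0.604, 0.162, 0.27] -> [0.09 0.05 0.28] [ 0.0011  0.0003 -0.1023] | pos [0.6049 0.1613 0.1677] yawy 56.28 t 4.4667
to [0.45, -0.305, 0.27] -> [ 1.100e-01 -2.000e-02  7.828e+01] [-0.1301 -0.4736 -0.1029] | pos [0.6049 0.1613 0.1677] yawy 56.28 t 4.4667
```

View pics/d.png

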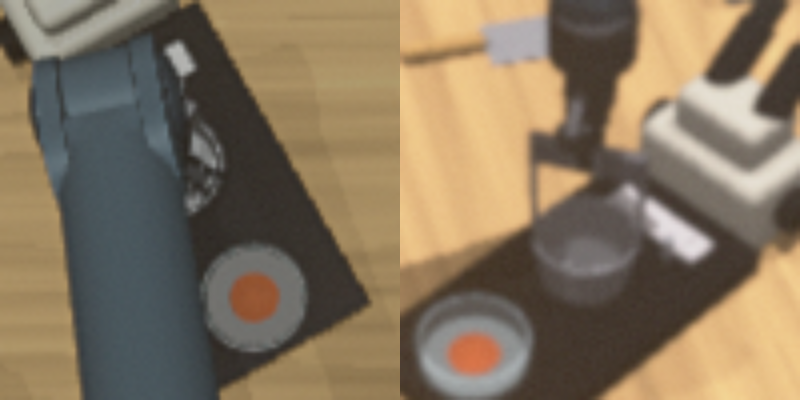

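Call:
step_arm --increments "0 0 0 0 0 -0.01 1;0 0 0 0 0 -0.03 1;0 0 0 0 0 -0.06 1;0 0 0 0 0 -0.1 1;0 0 5 -0.01 -0.03 -0.1 1;0 0 11 -0.02 -0.06 -0.1 1;0 0 17 -0.03 -0.09 -0.1 1;0 0 23 -0.04 -0.12 -0.1 1;0 0 29 -0.05 -0.15 -0.1 1;0 0 34 -0.05 -0.17 -0.1 1"

```text
time_s: 5.4
position: [0.5489, -0.0142, 0.2656]
ee_rot: [-0.001, 0.562, 0.827, -0.003]
wrist_force: [0.4, -1.1, -1.9]
grip_width: 0.0108
gripper_force: 62.3
```

```bash
python3 -c "
from h import *
go([.45,-.305,.27],-22)"
```

```text
to [0.45, -0.305, 0.27] -> [-0.24  0.2  43.65] [-0.2338 -0.1993 -0.003 ] | pos [ 0.5489 -0.0142  0.2656] yawy 21.65 t 5.4
```

Call:
step_arm --increments "0 0 6 -0.03 -0.03 0 1;0 0 12 -0.06 -0.06 0 1;0 0 18 -0.1 -0.09 0 1;0 0 25 -0.13 -0.115 0 1;0 0 31 -0.16 -0.14 0 1;0 0 37 -0.19 -0.165 0 1;0 0 43 -0.22 -0.19 0 1;0 0 43.5 -0.235 -0.2 0 1;0 0 43.5 -0.235 -0.2 0 1;0 0 43.5 -0.235 -0.2 0 1"

```text
time_s: 6.23
position: [0.4528, -0.3026, 0.2658]
ee_rot: [-0.002, 0.827, 0.563, -0.001]
wrist_force: [0.3, 0.3, -3.0]
grip_width: 0.0108
gripper_force: 62.2
```

```bash
python3 -c "
from h import *
for c in ('side','top'):
    a=imaging.capture(c)
    for t in ('bar_under','hook_seat','hook'): print(c,t,[(np.round(d['position'],4).tolist(),round(d['confidence'],2)) for d in pinpoint(c,t)[:2]])
    if c=='side': cv2.imwrite('pics/e.png',cv2.resize(a[240:390,240:440,::-1],(800,600)))
go([.45,-.305,.242],-22)
go([.577,-.3565,.242],-22)"
```

```text
side bar_under []
side hook_seat [([0.5798, -0.3537, 0.192], 0.6)]
side hook [([0.5782, -0.353, 0.0043], 0.78)]
top bar_under [([0.4537, -0.3013, 0.2591], 0.63)]
top hook_seat [([0.5764, -0.3615, 0.1984], 0.94), ([0.8009, -0.1505, -0.0015], 0.28)]
top hook [([0.5819, -0.3551, 0.0026], 0.66), ([0.4806, 0.0894, 0.0281], 0.37)]
to [0.45, -0.305, 0.242] -> [-0.02 -0.02  0.9 ] [-0.0064 -0.0038  0.0248] | pos [ 0.4558 -0.3004  0.2668] yawy -21.1 t 6.6333
to [0.577, -0.3565, 0.242] -> [-0.02 -0.02  0.9 ] [-0.0087  0.1332  0.0247] | pos [ 0.4558 -0.3004  0.2668] yawy -21.1 t 6.6333
```

View pics/e.png

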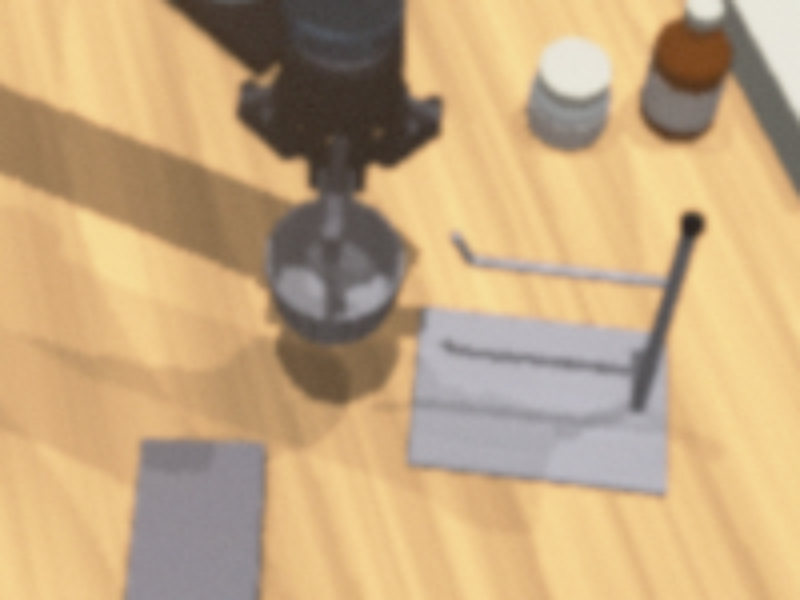

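The basket hangs level in the gripper at crop (335,270), with its bar across the arm. The hook tip is at (458,240), straight ahead and lower.

Call:
step_arm --increments "0 0 1 -0.008 0 0.012 1;0 0 1 -0.008 0 0.025 1;0 0 1 -0.008 0.02 0.025 1;0 0 1 -0.008 0.04 0.025 1;0 0 1 -0.008 0.06 0.025 1;0 0 1 -0.008 0.08 0.025 1;0 0 1 -0.008 0.1 0.025 1;0 0 1 -0.008 0.12 0.025 1;0 0 1 -0.008 0.137 0.025 1;0 0 1 -0.008 0.137 0.025 1"

```text
time_s: 7.47
position: [0.5834, -0.359, 0.2401]
ee_rot: [0.001, 0.83, 0.558, -0.0]
wrist_force: [1.1, 0.7, -2.1]
grip_width: 0.0106
gripper_force: 62.2
```

```bash
python3 -c "
from h import *
go([.58,-.3575,.2025],-22)
b=imaging.capture('side');cv2.imwrite('pics/f.png',cv2.resize(b[260:360,310:440,::-1],(780,600)));print(sensors.state()['wrist_force'])"
```

```text
to [0.58, -0.3575, 0.2025] -> [ 0.09  0.08 -0.11] [ 0.0001 -0.0038  0.0376] | pos [ 0.5834 -0.359   0.2401] yawy -22.11 t 7.4667
[-1.1882797   0.45206143 -2.62895321]
```

View pics/f.png

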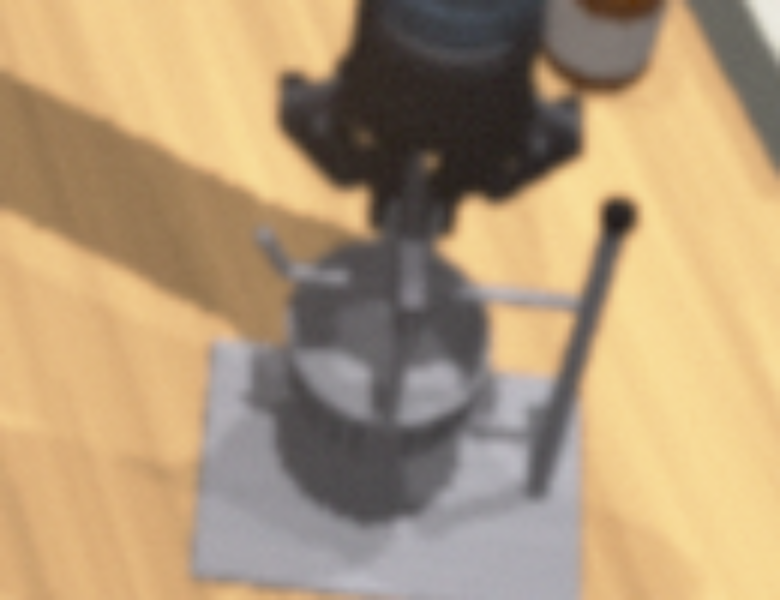

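The arm passes through the handle gap, under the bar. Now I'll lower it.

Call:
step_arm --increments "0 0 0 0 0 0.01 1;0 0 0 0 0 0.02 1;0 0 0 0 0 0.028 1;0 0 0 0 0 0.032 1;0 0 0 0 0 0.032 1;0 0 0 0 0 0.032 1"

```text
time_s: 8.02
position: [0.5796, -0.3582, 0.2093]
ee_rot: [-0.001, 0.83, 0.557, -0.0]
wrist_force: [0.4, 0.4, -3.1]
grip_width: 0.0109
gripper_force: 62.3
```

Call:
step_arm --increments "0 0 0 0 0 0.002 1;0 0 0 0 0 0.002 1;0 0 0 0 0 0.003 1;0 0 0 0 0 0.003 1"

```text
time_s: 8.35
position: [0.5803, -0.3587, 0.2072]
ee_rot: [0.0, 0.83, 0.558, 0.0]
wrist_force: [-0.0, -0.1, -1.9]
grip_width: 0.0106
gripper_force: 62.3
```

Call:
step_arm --increments "0 0 0 0 0 0.001 1;0 0 0 0 0 0.002 1;0 0 0 0 0 0.002 1;0 0 0 0 0 0.002 1"

```text
time_s: 8.68
position: [0.5801, -0.3586, 0.2048]
ee_rot: [-0.0, 0.83, 0.558, -0.0]
wrist_force: [0.2, 0.1, -2.4]
grip_width: 0.0112
gripper_force: 62.3
```

Call:
step_arm --increments "0 0 0 0 0 0.001 1;0 0 0 0 0 0.002 1;0 0 0 0 0 0.002 1;0 0 0 0 0 0.002 1"

```text
time_s: 9.02
position: [0.5801, -0.3585, 0.2027]
ee_rot: [-0.0, 0.83, 0.558, -0.0]
wrist_force: [-0.5, -0.7, -3.1]
grip_width: 0.0105
gripper_force: 62.3
```

Call:
step_arm --increments "0 0 0 0 0 0.001 1;0 0 0 0 0 0.002 1;0 0 0 0 0 0.002 1;0 0 0 0 0 0.002 1"

```text
time_s: 9.35
position: [0.5803, -0.3588, 0.2015]
ee_rot: [0.0, 0.83, 0.558, 0.0]
wrist_force: [-0.4, 0.2, 0.5]
grip_width: 0.0108
gripper_force: 62.8
```

Call:
step_arm --increments "0 0 0 0 0 0 0.6;0 0 0 0 0 0 0.5;0 0 0 0 0 0 0.4;0 0 0 0 0 0 0.3;0 0 0 0 0 0 0.3;0 0 0 0 0 0 0.3;0 0 0 0 0 0 0.3;0 0 0 0 0 0 0.3"

```text
time_s: 10.02
position: [0.5802, -0.3587, 0.2009]
ee_rot: [0.0, 0.83, 0.558, -0.0]
wrist_force: [0.7, 0.0, 0.2]
grip_width: 0.0298
gripper_force: 0.0
```

Call:
step_arm --increments "0 0 0 0 0 -0.005 0.3;0 0 0 0 0 -0.01 0.3;0 0 0 0 0 -0.02 0.3;0 0 0 0 0 -0.035 0.3;0 0 0 0 0 -0.055 0.3;0 0 0 0 0 -0.08 0.3;0 0 0 0 0 -0.11 0.3;0 0 0 0 0 -0.11 0.3"

```text
time_s: 10.68
position: [0.5828, -0.3616, 0.3198]
ee_rot: [0.006, 0.83, 0.557, 0.003]
wrist_force: [0.4, -1.2, 1.8]
grip_width: 0.0298
gripper_force: 0.0
```

```bash
python3 -c "
from h import *
for c in ('side','top'):
    b=imaging.capture(c)
    for t in ('bar_under','dish','window'): print(c,t,[(np.round(d['position'],4).tolist(),round(d['confidence'],2)) for d in pinpoint(c,t)[:2]])
    if c=='side': A=cv2.resize(b[260:360,310:440,::-1],(390,300))
    else: cv2.imwrite('pics/g.png',np.hstack([A,cv2.resize(b[150:250,240:370,::-1],(390,300))]))
so=[.577,.137,0]; w=loc(so,np.radians(30),[[-185,0,60]])[0]; print(w); go(list(w[:2])+[.2],-60);go(list(w[:2])+[.2],120);print(sensors.state()['q'])"
```

```text
side bar_under [([0.5844, -0.3647, 0.1909], 0.95), ([0.3262, -0.4002, -0.001], 0.46)]
side dish [([0.479, 0.0901, 0.0329], 0.61)]
side window [([0.6291, 0.1597, 0.0334], 0.92)]
top bar_under [([0.5801, -0.3604, 0.1961], 0.77), ([0.5775, -0.3591, 0.067], 0.72)]
top dish [([0.4777, 0.0859, 0.0307], 0.71)]
top window [([0.6269, 0.1629, 0.0298], 0.79), ([0.5783, -0.3581, 0.1967], 0.18)]
[0.4167853 0.0445    0.06     ]
to [np.float64(0.4167853002998788), np.float64(0.044500000000000026), 0.2] -> [-1.500e-01  3.000e-02  3.778e+01] [ 0.311  -0.3027  0.1103] | pos [ 0.5797 -0.358   0.3095] yawy -22.22 t 11.0833
to [np.float64(0.4167853002998788), np.float64(0.044500000000000026), 0.2] -> [-4.0000e-02 -1.9000e-01 -1.4222e+02] [ 0.311  -0.3027  0.1103] | pos [ 0.5797 -0.358   0.3095] yawy -22.22 t 11.0833
[-0.03475066  0.47219258  0.74965525  1.44593122 -0.32265173  1.35208905
  0.34292629]
```

View pics/g.png

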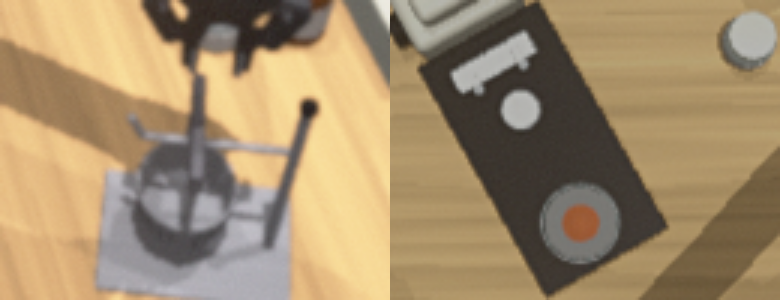

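The basket hangs level on the hook, bar at crop (198,110), and the window and dish are now in clear view. Next I move behind the dish.

Call:
step_arm --increments "0 0 5 0.03 -0.03 0 -0.4;0 0 11 0.06 -0.06 0.01 -0.4;0 0 17 0.09 -0.09 0.02 -0.4;0 0 22 0.12 -0.12 0.04 -0.4;0 0 27 0.15 -0.15 0.06 -0.4;0 0 32 0.18 -0.18 0.08 -0.4;0 0 37 0.21 -0.21 0.1 -0.4;0 0 37.8 0.24 -0.24 0.11 -0.4;0 0 37.8 0.27 -0.27 0.11 -0.4;0 0 37.8 0.305 -0.3 0.11 -0.4"

```text
time_s: 11.92
position: [0.4256, 0.0089, 0.2006]
ee_rot: [-0.0, 0.966, 0.258, -0.002]
wrist_force: [1.1, 0.1, -0.3]
grip_width: 0.0599
gripper_force: 0.0
```

```bash
cat > d.py <<'E'
from h import *
def dish():
    t=imaging.capture('top').astype(int)
    def cen(m,z):
        m=m.astype(np.uint8); m[:150]=0;m[255:]=0;m[:,:240]=0;m[:,345:]=0
        n,l,s,c=cv2.connectedComponentsWithStats(m); k=1+s[1:,4].argmax(); return unpx('top',c[k],z),s[k,4]
    return cen((t[:,:,0]-t[:,:,2]>90)&(t[:,:,1]<130),.044)
E
python3 -c "
from d import *
print(dish())
t=imaging.capture('top');g=t.min(2).astype(np.uint8)
m=(g>150).astype(np.uint8);n,l,s,c=cv2.connectedComponentsWithStats(m)
for k in range(1,n):
    if s[k,4]>20 and 250<c[k][0]<345 and 150<c[k][1]<250: print(c[k],s[k],unpx('top',c[k],.03))
w=loc([.577,.137,0],np.radians(30),[[-176,5,0]])[0]
go([w[0],w[1],.12],-60)"
```

```text
(array([0.49817085, 0.08981636, 0.044     ]), np.int32(3))
[273.90430622 170.67942584] [261 161  27  20 209] [0.68673966 0.19992212 0.03      ]
[283.00909091 186.28181818] [278 181  12  12 110] [0.62557404 0.16548138 0.03      ]
to [np.float64(0.42207952893393874), np.float64(0.05333012701892222), 0.12] -> [-0.25  0.15  0.66] [ 0.0177 -0.0346  0.0808] | pos [0.4249 0.0144 0.2007] yawy -59.34 t 12.0167
```

Call:
step_arm --increments "0 0 0.7 0.018 -0.034 0.03 -0.4;0 0 0.7 0.018 -0.034 0.07 -0.4;0 0 0.7 0.018 -0.034 0.11 -0.4;0 0 0.7 0.018 -0.034 0.14 -0.4;0 0 0.7 0.018 -0.034 0.14 -0.4;0 0 0.7 0.018 -0.034 0.14 -0.4"

```text
time_s: 12.52
position: [0.4255, 0.0447, 0.061]
ee_rot: [0.001, 0.968, 0.252, -0.003]
wrist_force: [0.8, 0.4, 1.2]
grip_width: 0.0599
gripper_force: 0.0
```

```bash
python3 -c "
from d import *
w=loc([.577,.137,0],np.radians(30),[[-176,5,0],[-160,5,0],[4,0,0]])
for a in w: go([a[0],a[1],.038],-60)
a=imaging.capture('top');b=imaging.capture('side')
for c in ('side','top'): print([(np.round(d['position'],4).tolist(),round(d['confidence'],2)) for d in pinpoint(c,'dish')[:2]])
C=np.hstack([cv2.resize(a[150:250,240:340,::-1],(400,400)),cv2.resize(b[160:260,260:360,::-1],(400,400))]);cv2.imwrite('pics/i.png',C)"
```

```text
to [np.float64(0.42207952893393874), np.float64(0.05333012701892222), 0.038] -> [ 0.04  0.34 -0.8 ] [ 0.0014 -0.0092  0.023 ] | pos [0.4255 0.0447 0.061 ] yawy -60.8 t 12.5167
to [np.float64(0.43593593539448977), np.float64(0.061330127018922216), 0.038] -> [ 0.04  0.34 -0.8 ] [ 0.0174 -0.0095  0.0229] | pos [0.4255 0.0447 0.061 ] yawy -60.8 t 12.5167
to [np.float64(0.5804641016151377), np.float64(0.139), 0.038] -> [ 0.04  0.34 -0.8 ] [ 0.1814 -0.0067  0.0219] | pos [0.4255 0.0447 0.061 ] yawy -60.8 t 12.5167
[([0.4777, 0.0897, 0.0308], 0.88)]
[([0.4783, 0.0899, 0.0284], 0.84)]
```

View pics/i.png

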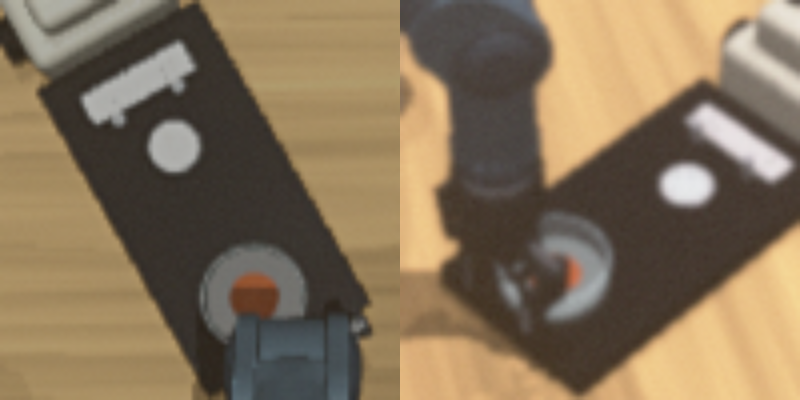

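The gripper is behind the dish, which is at crop (254,295), and about 10 mm off toward stage -y. I'll correct that, lower, and approach gently.

Call:
step_arm --increments "0 0 0 0 -0.009 0 -0.4;0 0 0 0 -0.009 0 -0.4;0 0 0 0 -0.009 0.01 -0.4;0 0 0 0 -0.009 0.02 -0.4;0 0 0 0 -0.009 0.022 -0.4;0 0 0 0 -0.009 0.022 -0.4;0 0 0 0 -0.009 0.022 -0.4"

```text
time_s: 13.3
position: [0.4235, 0.0542, 0.0412]
ee_rot: [-0.0, 0.968, 0.253, 0.001]
wrist_force: [0.4, -0.2, -0.3]
grip_width: 0.0598
gripper_force: 0.0
```

```bash
python3 -c "
from d import *
w=loc([.577,.137,0],np.radians(30),[[-160,6,0],[4,0,0]])
for a in w: go([a[0],a[1],.039],-60)"
```

```text
to [np.float64(0.43543593539448977), np.float64(0.06219615242270665), 0.039] -> [ 0.   -0.1  -0.74] [ 0.0143 -0.0012  0.0022] | pos [0.4235 0.0542 0.0412] yawy -60.74 t 13.3
to [np.float64(0.5804641016151377), np.float64(0.139), 0.039] -> [ 0.   -0.1  -0.74] [0.1784 0.0027 0.0025] | pos [0.4235 0.0542 0.0412] yawy -60.74 t 13.3
```

Slow approach at 2–3 mm per row, then push.

Call:
step_arm --increments "0 0 -0.7 0.003 0 0.001 -0.4;0 0 -0.7 0.006 0 0.001 -0.4;0 0 -0.7 0.009 0 0.001 -0.4;0 0 -0.7 0.011 0 0.001 -0.4;0 0 -0.7 0.013 0 0.001 -0.4;0 0 -0.7 0.015 0 0.001 -0.4;0 0 -0.7 0.017 0 0.001 -0.4;0 0 -0.7 0.019 0 0.001 -0.4;0 0 -0.7 0.022 0 0.001 -0.4;0 0 -0.7 0.025 0 0.001 -0.4"

```text
time_s: 14.13
position: [0.4443, 0.0662, 0.0391]
ee_rot: [0.0, 0.966, 0.258, -0.0]
wrist_force: [-0.9, -0.3, -1.1]
grip_width: 0.06
gripper_force: 0.5
```

Call:
step_arm --increments "0 0 0 0.003 0 0 -0.4;0 0 0 0.007 0 0 -0.4;0 0 0 0.011 0 0 -0.4;0 0 0 0.015 0 0 -0.4;0 0 0 0.019 0 0 -0.4;0 0 0 0.023 0 0 -0.4;0 0 0 0.027 0 0 -0.4;0 0 0 0.031 0 0 -0.4;0 0 0 0.034 0 0 -0.4;0 0 0 0.036 0 0 -0.4"

```text
time_s: 14.97
position: [0.4762, 0.0847, 0.0393]
ee_rot: [0.0, 0.966, 0.259, 0.0]
wrist_force: [0.2, -0.2, -0.9]
grip_width: 0.0595
gripper_force: 0.5
```

```bash
python3 -c "
from d import *
w=loc([.577,.137,0],np.radians(30),[[4,0,0]])
for a in w: go([a[0],a[1],.039],-60)
for c in ('side','top'): imaging.capture(c);print([(np.round(d['position'],4).tolist(),round(d['confidence'],2)) for d in pinpoint(c,'dish')[:2]])"
```

```text
to [np.float64(0.5804641016151377), np.float64(0.139), 0.039] -> [ 0.01 -0.02 -0.01] [0.1174 0.005  0.0004] | pos [0.4762 0.0847 0.0393] yawy -60.01 t 14.9667
[([0.5184, 0.1098, 0.0345], 0.71), ([0.5802, -0.3526, 0.196], 0.47)]
[([0.5161, 0.1091, 0.0317], 0.82)]
```

Call:
step_arm --increments "0 0 0 0.003 0 0 -0.4;0 0 0 0.008 0 0 -0.4;0 0 0 0.014 0.001 0 -0.4;0 0 0 0.02 0.001 0 -0.4;0 0 0 0.026 0.002 0 -0.4;0 0 0 0.032 0.002 0 -0.4;0 0 0 0.038 0.002 0 -0.4;0 0 0 0.044 0.003 0 -0.4;0 0 0 0.048 0.003 0 -0.4;0 0 0 0.05 0.003 0 -0.4"

```text
time_s: 16.0
position: [0.5215, 0.1072, 0.0394]
ee_rot: [0.0, 0.966, 0.259, 0.0]
wrist_force: [-0.3, 0.2, 0.2]
grip_width: 0.0601
gripper_force: 0.5
```

Call:
step_arm --increments "0 0 0 0.003 0 0 -0.4;0 0 0 0.008 0 0 -0.4;0 0 0 0.014 0 0 -0.4;0 0 0 0.02 0.001 0 -0.4;0 0 0 0.026 0.001 0 -0.4;0 0 0 0.032 0.001 0 -0.4;0 0 0 0.038 0.002 0 -0.4;0 0 0 0.044 0.002 0 -0.4;0 0 0 0.049 0.002 0 -0.4;0 0 0 0.052 0.002 0 -0.4"

```text
time_s: 16.83
position: [0.5675, 0.1316, 0.0393]
ee_rot: [0.0, 0.966, 0.259, 0.0]
wrist_force: [-0.5, 0.4, -0.5]
grip_width: 0.0599
gripper_force: 0.6
```

```bash
python3 -c "
from d import *
w=loc([.577,.137,0],np.radians(30),[[4,0,0]])
for a in w: go([a[0],a[1],.039],-60)
for c in ('side','top'):
  imaging.capture(c)
  for t in ('dish','window'): print(t,[(np.round(d['position'],4).tolist(),round(d['confidence'],2)) for d in pinpoint(c,t)[:2]])"
```

```text
to [np.float64(0.5804641016151377), np.float64(0.139), 0.039] -> [ 0.02 -0.04 -0.  ] [0.015  0.     0.0003] | pos [0.5675 0.1316 0.0393] yawy -60.0 t 16.8333
dish [([0.61, 0.1581, 0.0343], 0.86), ([0.6256, 0.1643, 0.0304], 0.45)]
window [([0.6267, 0.1631, 0.0313], 0.69)]
dish [([0.6082, 0.1551, 0.0271], 0.61)]
window [([0.6293, 0.1635, 0.0296], 0.89)]
```

Call:
step_arm --increments "0 0 0 0.003 0 0 -0.4;0 0 0 0.006 0 0 -0.4;0 0 0 0.009 0 0 -0.4;0 0 0 0.012 0 0 -0.4;0 0 0 0.014 0 0 -0.4;0 0 0 0.016 0 0 -0.4;0 0 0 0.018 0 0 -0.4;0 0 0 0.02 0 0 -0.4;0 0 0 0.021 0 0 -0.4;0 0 0 0.021 0 0 -0.4"

```text
time_s: 17.97
position: [0.5842, 0.1408, 0.0391]
ee_rot: [0.0, 0.966, 0.258, -0.001]
wrist_force: [-2.1, -1.3, 2.5]
grip_width: 0.0596
gripper_force: 1.8
```

```bash
python3 -c "
from d import *
from scipy.stats import trim_mean
u=np.array([.866,.5]);v=np.array([-.5,.866])
for c in ('side','top'):
  for k in range(2):
   a=imaging.capture(c)
   for t in ('dish',): print(t,[(((np.array(d['position'])[:2]-[.625,.165])@np.c_[u,v]).round(4).tolist(),round(d['confidence'],2)) for d in pinpoint(c,t)[:2]])
s=sensors.state();print(s['wrist_force'],(s['position'][:2]-np.array([.577,.137]))@np.c_[u,v])"
```

```text
dish [([0.0037, 0.0009], 0.54)]
dish [([0.0004, 0.0029], 0.63)]
dish [([0.0005, -0.0004], 0.43)]
dish [([0.0026, 0.003], 0.46)]
[-2.97724019 -2.44225428  1.57580122] [ 0.00849629 -0.00021836]
```

Contact force is about 3.8 N, so the spring is compressed a few mm. I'll retreat slowly so the stop pushes the dish back to its rest position.

Call:
step_arm --increments "0 0 0 -0.001 0 0 -0.4;0 0 0 -0.002 0 0 -0.4;0 0 0 -0.003 0 0 -0.4;0 0 0 -0.004 0 0 -0.4;0 0 0 -0.006 0 0 -0.4;0 0 0 -0.01 0 0 -0.4;0 0 0 -0.018 0 0 -0.4;0 0 0 -0.03 0 0 -0.4;0 0 0 -0.05 0 0 -0.4;0 0 0 -0.06 0 0 -0.4"

```text
time_s: 19.2
position: [0.5304, 0.1101, 0.039]
ee_rot: [-0.0, 0.966, 0.258, -0.001]
wrist_force: [-0.1, -1.1, -0.9]
grip_width: 0.0601
gripper_force: 0.0
```

Call:
step_arm --increments "0 0 0 0 0 -0.02 -0.4;0 0 0 0 0 -0.05 -0.4;0 0 0 0 0 -0.08 -0.4;0 0 0 -0.03 0 -0.12 -0.4;0 0 0 -0.06 0 -0.15 -0.4;0 0 0 -0.09 0 -0.18 -0.4;0 0 0 -0.1 0 -0.18 -0.4;0 0 0 -0.1 0 -0.18 -0.4"

```text
time_s: 19.87
position: [0.4449, 0.0598, 0.2214]
ee_rot: [-0.002, 0.966, 0.257, 0.002]
wrist_force: [0.3, -0.8, -0.5]
grip_width: 0.0598
gripper_force: 0.0
```

```bash
python3 -c "
from d import *
u=np.array([.866,.5]);v=np.array([-.5,.866])
for c in ('side','top'):
  for k in range(2):
   a=imaging.capture(c)
   print([(((np.array(d['position'])[:2]-[.625,.165])@np.c_[u,v]).round(4).tolist(),round(d['confidence'],2)) for d in pinpoint(c,'dish')[:2]])
  print([(np.round(d['position'],4).tolist(),round(d['confidence'],2)) for d in pinpoint(c,'bar_under')[:1]])
  if c=='side': A=cv2.resize(a[150:250,260:390,::-1],(390,300))
E=[(loc([.577,.137,0],np.radians(30),[[55+50*np.cos(q),50*np.sin(q),60] for q in np.linspace(0,6.29,40)]),(0,255,0))]
cv2.imwrite('pics/j.png',np.hstack([cv2.resize(A,(400,500)),crop(a,245,155,80,100,5,E,'top')]))"
```

```text
[([0.0032, 0.001], 0.82)]
[([-0.0024, 0.0021], 0.6), ([0.1619, 0.315], 0.58)]
[]
[([-0.0019, -0.0042], 0.64), ([-0.5401, -0.3422], 0.22)]
[([-0.0025, -0.0009], 0.59)]
[([0.5796, -0.3598, 0.1944], 0.87)]
```

View pics/j.png

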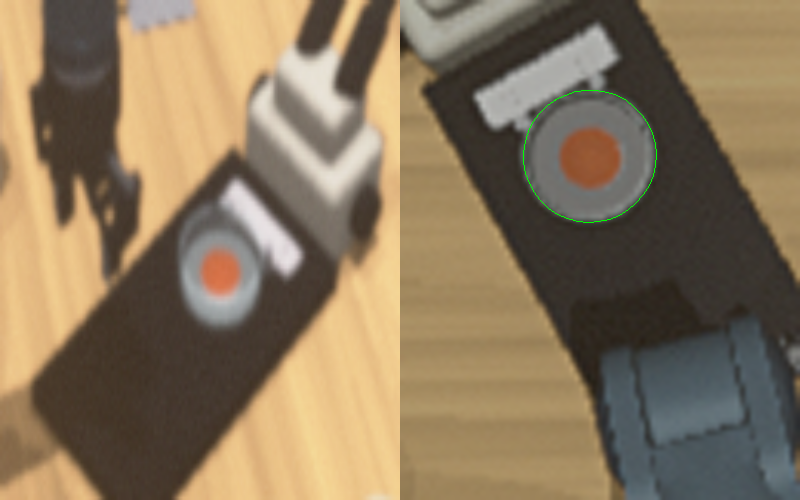

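The dish matches the predicted outline over the window, centred at crop (590,157), and touches both rollers. The basket is still on the hook, so I'm handing in.

```bash
python3 -c "
from h import *
print(r.sign_off())"
```

```text
the job is handed in; nothing more can be done
None
```

The basket hangs level on the hook, the dish sits flat against both rollers over the window (measured within about 4 mm), and I handed the job in at about 20 s; the sign-off returned no verdict.

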